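# Unstack the spice containers into their trays

### The arm

A 6-joint arm with a two-finger parallel gripper is mounted at the origin on the work surface. World frame = base frame: x ahead of the robot, y to its left, z up, the work surface at z = 0. Lengths are in m, angles in rad, forces in N, time in s.
With the tool pointing down it reaches from about 0.35 to 0.775 m from the base axis. Payload 7.3 kg.
Tool frame: the origin (TCP) lies at the very end of the fingers, on their centre line; the grasp point (between the pads) lies 19 mm behind it (robot.hold_point_z is the distance from the TCP to the grasp point, in m); z points along the fingers, y is the direction in which the jaws open and shut (so a half turn about z gives the same grasp; the last joint's range is limited). The gripper opens to 92 mm and grips with 3 to 60 N. Pads are 19 mm wide; open, the fingers measure 130 mm over their backs; the gripper's body (75 mm by 190 mm) begins 47 mm behind the grasp point.
Start: joints at [-1.485, 0.342, 1.524, -0, 1.275, -0.146], TCP at [0.121, -0.511, 0.227] pointing down, gripper open.
Joint ranges: [-2.53, 2.53], [-0.77, 2.02], [0.04, 2.7], [-1, 4.14], [0.28, 2.66], [-3.11, 3.11]. Speed limits (rad/s): [2.57, 2.57, 3.14, 3.14, 3.14, 3.14].

### API

Orientations are given as [roll, pitch, yaw] about the fixed x, y, z axes, in that order (R = Rz(yaw) Ry(pitch) Rx(roll)).
In Python, from cell import monitor, viewer, robot gives the robot as it stands.
- The arm moves only by the tool move_arm, never from a script. Its argument "deltas" is a list of rows, each an object of numbers: "x", "y", "z": the shift along the tool's x, y, z in m; "wx", "wy", "wz": the turn, a rotation vector about the tool's x, y, z in degrees; "hand": the opening, from 0 (shut) to 1 (fully open). In form: [{"x": .., "y": .., "z": .., "wx": .., "wy": .., "wz": .., "hand": ..}, ...]. A call has 1 to 8 rows; each row is the pose to reach, as a shift and turn from the pose commanded when the call began, along the tool's axes at that moment; what a row does not reach only later rows make up. A row lasts 1/8 s, in which the tool goes at most 62.5 mm and 10.7 degrees, less where a joint would pass 70% of its speed; a pose out of reach is approached as far as the arm can. A call with a gripper value outside its range is refused whole. The fingers move at their own pace and stop on an object; "grip_force" is the grip in N (left out, the last holds). Time passes only in rows, so rows that repeat a pose let the fingers close. It gives the time, the measured TCP pose, the force and the opening at its end, in the units of the state.
- monitor.observe(): the state, without advancing time (a new reading comes with each control period).
- viewer.read_camera(name): name is "scene" or "side" or "wrist"; returns the picture (400x640x3 uint8, red, green, blue); there is no depth.
- viewer.camera_params(name): a dict with "camera_matrix" (3x3 intrinsics, pixels), "R" (3x3) and "t" (3): a world point X has camera coordinates R X + t. Camera axes: x right, y down, z forward; pixel columns grow to the right and rows downward; lengths in m; the calibration is good to about 2 mm. The wrist camera is an equidistant fisheye: a pixel r from the principal point sees the ray r / f radians off the axis. A picture is of the moment at which its call begins: read the wrist's pose just before it. camera_params takes no time and is no camera call; for the wrist camera it gives the pose at the moment of the call.
- robot.hand_in(): hands the job in, once; it reports no verdict.
The state is a dict: "time": time; "qpos": joint angles; "qvel": joint speeds; "joint_efforts": joint torques, N m; "tool_pos": TCP position; "tool_rot": TCP orientation; "contact_force": force on the tool from outside, world axes, zero at the start; "torque": the same for the moment, N m; "opening": finger opening in m.
Only numpy, scipy, OpenCV 4.12 (cv2) and the standard library are available. Lean on these libraries where they do the work, as an engineer would, in place of code of your own. Each camera call takes 0.05 s, during which the arm holds its last target. There are 200 camera calls.

### The job

Take the two piles of spice containers apart and stand each of the five containers upright and flat inside the wooden tray made for its shape and size: the tin in the largest round tray, the pot in the middle round one, the jar in the smallest round one, the square box in the square one and the brass case in the oblong one. Set each one down gently without dropping it or tipping it over, and let go of them all.

Things in the scene. Friction and masses are not known exactly. Their poses are not given: they have to be found in the camera images.
- tin: Round bright steel spice tin, upright plain cylinder, 66 mm diameter, 40 mm high, flat top. At the start it is the bottom of one of the two piles, standing on the ledge. Origin: centre of its underside, z up. About 0.16 kg (0.11 to 0.22).
- square_box: Square closed box of mid-brown wood, 58 x 58 mm, 40 mm high, flat top. At the start the bottom of the other pile. Origin: centre of its underside, z up, x and y along its sides. About 0.13 kg (0.09 to 0.18).
- pot: Round closed pot of white ceramic with a thin blue line, plain cylinder 46 mm diameter, 36 mm high, flat top. At the start it stands on the tin or on the square box. Origin: centre of its underside, z up. About 0.09 kg (0.06 to 0.13).
- case: Oblong closed brass case, 52 mm (its x) by 34 mm (its y), 36 mm high, flat top. At the start it stands on whichever of tin and square box does not carry the pot, turned any way. Origin: centre of its underside, z up. About 0.10 kg (0.07 to 0.14).
- jar: Small glass spice jar with a dark content and a black screw-top lid (screwed on, does not come off), cylinder 32 mm diameter, 50 mm high in all: glass to 36 mm, lid of 30 mm diameter above. At the start it stands on the pot or on the case, so that one pile has three things and the other two. Origin: centre of its underside, z up. About 0.06 kg (0.04 to 0.08).
- tray_tin: Tray of the steel tin: the largest round tray, dark wood, hollow 84 mm across, 96 mm over the rim. All five trays are fixed to the ledge, level, with a floor 5 mm thick and a rim 6 mm wide whose top is 10 mm above the ledge (so 5 mm above the tray floor). Origin: centre of its underside, on the ledge.
- tray_square: Tray of the square box: square dark wood tray, hollow 76 x 76 mm, 88 mm over the rim, turned any way. x and y along its sides. Floor, rim and origin as for tray_tin.
- tray_pot: Tray of the pot: the middle-sized round tray, dark wood, hollow 64 mm across, 76 mm over the rim. Floor, rim and origin as for tray_tin.
- tray_case: Tray of the brass case: oblong dark wood tray, hollow 70 mm (its x) by 52 mm (its y), 82 x 64 mm over the rim, turned any way; the case goes in with its long side along the tray's long side, either way round. Floor, rim and origin as for tray_tin.
- tray_jar: Tray of the glass jar: the smallest round tray, dark wood, hollow 50 mm across, 62 mm over the rim. Floor, rim and origin as for tray_tin.

How it is judged:
At the end, for the whole second after the job is handed in: Each of the five containers stands flat inside its own tray: its centre within 15 mm of the tray's centre, its underside on the tray floor (2 to 7.5 mm above the tray's underside), upright within 0.06 rad and at rest (under 0.02 m/s and 0.2 rad/s) (horizontal distance between tin and tray_tin below 0.015 m and z of tin in the frame of tray_tin between 0.002 and 0.0075 m and angle between each of tin, square_box, pot, case, jar's own z axis and vertical below 0.06 rad and linear speed of each of tin, square_box, pot, case, jar below 0.02 m/s and angular speed of each of tin, square_box, pot, case, jar below 0.2 rad/s and horizontal distance between square_box and tray_square below 0.015 m and z of square_box in the frame of tray_square between 0.002 and 0.0075 m and horizontal distance between pot and tray_pot below 0.015 m and z of pot in the frame of tray_pot between 0.002 and 0.0075 m and horizontal distance between case and tray_case below 0.015 m and z of case in the frame of tray_case between 0.002 and 0.0075 m and horizontal distance between jar and tray_jar below 0.015 m and z of jar in the frame of tray_jar between 0.002 and 0.0075 m); the robot touches nothing.
It fails at once if a container is tipped over (more than 35 degrees) (angle between any of tin, square_box, pot, case, jar's own z axis and vertical above 0.61 rad).
It fails at once if a container is dropped (falls freely at more than 0.7 m/s, that is from over 25 mm) ((linear speed of tin above 0.7 m/s and contact force between the fingers and tin below 0.01 N) or (linear speed of square_box above 0.7 m/s and contact force between the fingers and square_box below 0.01 N) or (linear speed of pot above 0.7 m/s and contact force between the fingers and pot below 0.01 N) or (linear speed of case above 0.7 m/s and contact force between the fingers and case below 0.01 N) or (linear speed of jar above 0.7 m/s and contact force between the fingers and jar below 0.01 N)).
It also fails if it takes over 120 s, if anything falls off the work surface, if the arm or the gripper's body presses on something with over 40 N, if the wrist force passes 120 N, or if a joint passes its speed limit or range.

## Working session

There is one attempt and no reset: what is moved stays moved. The work goes in short steps, Python scripts to look and compute and a tool call to move; the robot and the scene stay as the last step left them, time stands still between calls to the robot, and variables do not carry over. Pictures are saved under pics/ and viewed, about 12 in all and at most 16, crops included, and the job is handed in when it is done.

Besides the shell and the picture viewer there is one more tool, called as name(argument=value, ...) on one line, values as JSON. move_arm: Moves the arm, as the interface text tells. Its arguments: {"type":"object","properties":{"deltas":{"type":"array","items":{"type":"object","properties":{"x":{"type":"number"},"y":{"type":"number"},"z":{"type":"number"},"wx":{"type":"number"},"wy":{"type":"number"},"wz":{"type":"number"},"hand":{"type":"number"}}}},"grip_force":{"type":"number"}},"required":["deltas"]}

```bash
mkdir -p pics; ls; python3 - <<'E'
from cell import monitor, viewer, robot
import cv2
print(monitor.observe())
for n in ["scene","side","wrist"]:
    p=viewer.camera_params(n); print(n,p)
    im=viewer.read_camera(n); cv2.imwrite(f"pics/{n}0.png",im[...,::-1])
E
```

```text
pics
{'time': 0.0, 'qpos': array([-1.48499098e+00,  3.42712841e-01,  1.52501222e+00,  1.03139775e-05,
        1.27541234e+00, -1.45994715e-01]), 'qvel': array([ 0.00108749,  0.00175259,  0.00034208, -0.00049559, -0.00018227,
        0.00133273]), 'joint_efforts': array([ 2.26890629e-04, -4.31245458e+01, -2.44221246e+01,  7.17328792e-02,
        5.61536278e-02, -1.47490937e-04]), 'tool_pos': array([ 0.12060016, -0.51054002,  0.22605178]), 'tool_rot': array([-3.14006577e+00, -2.34482505e-04,  2.31796876e-01]), 'contact_force': array([-0.03826997, -0.20742934, -0.39480925]), 'torque': array([ 0.03669609, -0.02745671,  0.01561057]), 'opening': 0.09186667606742578}
scene {'camera_matrix': array([[455.5841633 ,   0.        , 315.7515085 ],
       [  0.        , 455.5841633 , 196.38364212],
       [  0.        ,   0.        ,   1.        ]]), 'R': array([[-0.31322108,  0.94966901,  0.0046191 ],
       [ 0.82844453,  0.27561012, -0.48756407],
       [-0.46429756, -0.14888868, -0.87307499]]), 't': array([ 0.16741211, -0.42579878,  1.39068343])}
side {'camera_matrix': array([[449.91257347,   0.        , 319.24352611],
       [  0.        , 449.91257347, 197.18560727],
       [  0.        ,   0.        ,   1.        ]]), 'R': array([[-0.9381498 , -0.34594263,  0.01409442],
       [-0.22873933,  0.58872307, -0.77529573],
       [ 0.25991013, -0.73056748, -0.63144111]]), 't': array([0.49510436, 0.16415113, 1.1074243 ])}
wrist {'camera_matrix': array([[309.70691629,   0.        , 318.0224438 ],
       [  0.        , 309.70691629, 201.36844089],
       [  0.        ,   0.        ,   1.        ]]), 'R': array([[ 0.23068209, -0.97302631, -0.00236118],
       [-0.94220903, -0.22398061,  0.24914821],
       [-0.24295662, -0.05524931, -0.96846249]]), 't': array([-0.52366628, -0.03256784,  0.38987339])}
```

View pics/scene0.png

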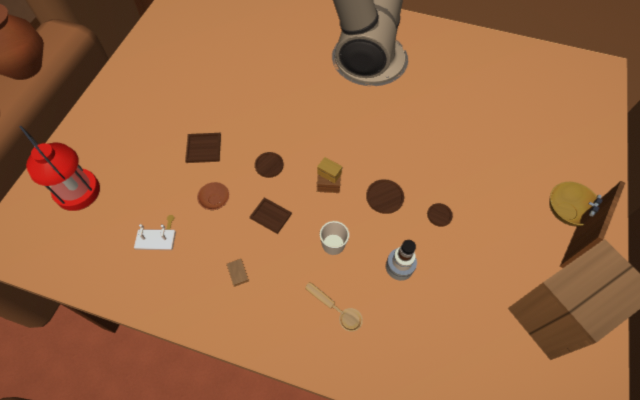

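View pics/side0.png

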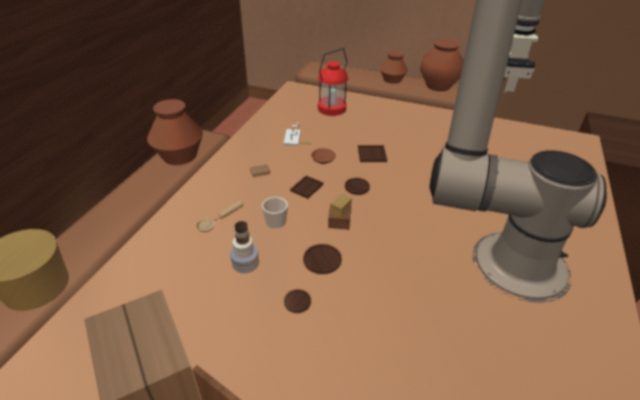

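The scene view shows a pile of jar/pot/tin at (403,260) and of case/box at (330,178). The trays are square (204,147), pot (269,164), case (271,215), tin (385,196) and jar (440,214). A bowl (334,237) is a distractor near the path.

```bash
cat > h.py <<'E'
from cell import monitor, viewer, robot
import cv2, numpy as np
def shot(n,name=None):
    p=viewer.camera_params(n); im=viewer.read_camera(n)[...,::-1].copy()
    if name: cv2.imwrite(f"pics/{name}.png",im)
    return p,im
def ray(p,uv,fish=False):
    K=p["camera_matrix"];R=np.array(p["R"]);t=np.array(p["t"])
    a=np.array([(uv[0]-K[0,2])/K[0,0],(uv[1]-K[1,2])/K[1,1]])
    if fish:
        r=np.hypot(*a); d=np.array([*(a/r*np.sin(r) if r>0 else a),np.cos(r)])
    else: d=np.array([*a,1.])
    return -R.T@t, R.T@d
def onplane(p,uv,z,fish=False):
    o,d=ray(p,uv,fish); return (o+d*(z-o[2])/d[2])[:2]
def tri(rs):
    A=sum(np.eye(3)-np.outer(d,d)/(d@d) for o,d in rs); b=sum((np.eye(3)-np.outer(d,d)/(d@d))@o for o,d in rs)
    return np.linalg.solve(A,b)
def proj(p,X):
    c=np.array(p["R"])@X+p["t"]; q=p["camera_matrix"]@c; return q[:2]/q[2]
E
python3 - <<'E'
from h import *
ps={n:viewer.camera_params(n) for n in("scene","side")}
seeds={"scene":dict(sq=(204,147),pot=(269,164),case=(271,215),tin=(385,196),jar=(440,214)),
"side":dict(sq=(372,153),pot=(357,186),case=(307,186),tin=(322,258),jar=(297,300))}
C={}
for n in ps:
    im=cv2.imread(f"pics/{n}0.png"); v=im.max(2)
    for k,s in seeds[n].items():
        m=(v<115).astype(np.uint8); _,l,st,_=cv2.connectedComponentsWithStats(m)
        i=l[s[1],s[0]]; cs=cv2.findContours((l==i).astype(np.uint8),0,2)[0][0] if i else None
        if cs is None: print(n,k,'none',im[s[1],s[0]]);continue
        pts=np.array([onplane(ps[n],q,0.01) for q in cs[:,0]+0.0])
        r=cv2.minAreaRect((pts*1000).astype(np.float32)); e=cv2.minEnclosingCircle((pts*1000).astype(np.float32))
        M=cv2.moments(cs); C.setdefault(k,[]).append(ray(ps[n],(M['m10']/M['m00'],M['m01']/M['m00'])))
        print(n,k,st[i,4],"rect",np.round(r[0]),np.round(r[1]),round(r[2],1),"circ",np.round(e[0]),round(e[1]))
for k,v in C.items():
    if len(v)==2: print(k,"tri",np.round(tri(v)*1000))
a=cv2.resize(cv2.imread("pics/scene0.png")[130:290,180:460],None,fx=2.8,fy=2.8,interpolation=2)
cv2.imwrite("pics/c1.png",a[:,:])
b=cv2.resize(cv2.imread("pics/side0.png")[180:280,220:370],None,fx=5,fy=5,interpolation=2);cv2.imwrite("pics/c2.png",b)
E
```

```text
scene sq 958 rect [ 473. -336.] [93. 88.] 21.5 circ [ 472. -336.] 63
scene pot 564 rect [ 469. -151.] [74. 75.] 70.8 circ [ 469. -151.] 39
scene case 822 rect [606. -94.] [84. 66.] 76.9 circ [606. -93.] 51
scene tin 997 rect [465. 160.] [92. 92.] 18.4 circ [465. 159.] 48
scene jar 444 rect [473. 299.] [61. 59.] 22.7 circ [473. 299.] 32
side sq 450 rect [ 467. -329.] [87. 94.] 21.5 circ [ 468. -327.] 61
side pot 334 rect [ 463. -143.] [68. 78.] 17.7 circ [ 462. -143.] 40
side case 412 rect [600. -86.] [87. 67.] 76.8 circ [600. -87.] 50
side tin 896 rect [459. 165.] [89. 96.] 21.0 circ [460. 166.] 49
side jar 485 rect [467. 306.] [56. 60.] 21.2 circ [467. 306.] 31
sq tri [ 469. -340.    2.]
pot tri [ 465. -153.    2.]
case tri [603. -95.   2.]
tin tri [461. 160.   2.]
jar tri [469. 301.   2.]
```

View pics/c1.png

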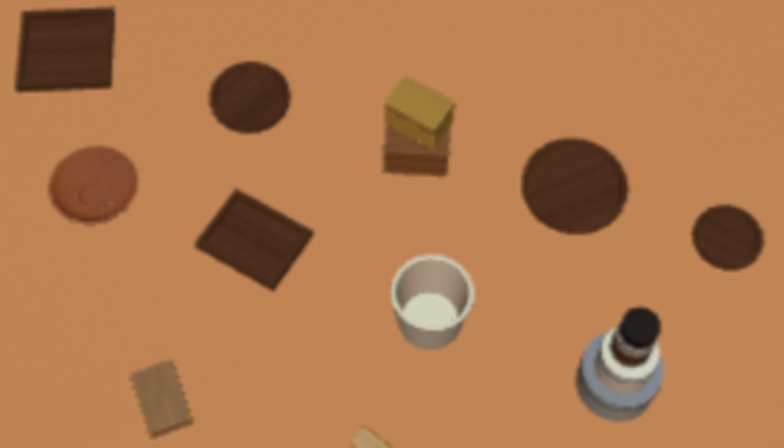

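View pics/c2.png

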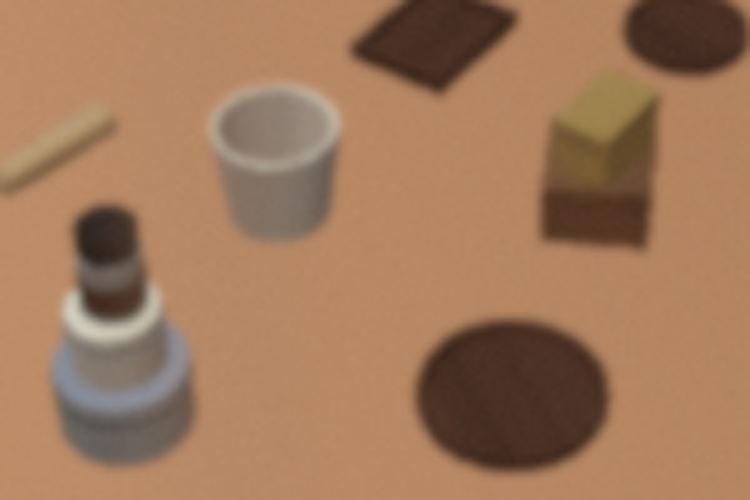

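```bash
cat >> h.py <<'E'
from scipy.spatial.transform import Rotation as Ro
def plan(x,y,z,yaw=None):
    "rows' delta from measured pose to world target (tool down); yaw in deg, mod 180"
    s=monitor.observe(); R=Ro.from_euler('xyz',s['tool_rot']); d=R.inv().apply(np.array([x,y,z])-s['tool_pos'])
    cy=np.degrees(s['tool_rot'][2]); out=f"d xyz {np.round(d,4)} yaw now {cy:.1f}"
    if yaw is not None:
        c=[(yaw+k*180-cy+360)%360 for k in(0,1)]; c=[a-360 if a>180 else a for a in c]; dy=min(c,key=abs)
        rv=(R.inv()*Ro.from_euler('xyz',[np.pi,0,np.radians(cy+dy)])).as_rotvec(degrees=True); out+=f" rot {np.round(rv,1)} q6 {s['qpos'][5]:.2f}"
    print(out)
E
python3 - <<'E'
from h import *
ps={n:viewer.camera_params(n) for n in("scene","side")}
def s1(u,v):return(180+u/2.8,130+v/2.8)
def s2(u,v):return(220+u/5,180+v/5)
for k,a,b,z in[("lid",s1(640,328),s2(105,217),.126),("casetop",s1(421,105),s2(608,103),.076)]:
    print(k,onplane(ps['scene'],a,z),onplane(ps['side'],b,z),tri([ray(ps['scene'],a),ray(ps['side'],b)]))
for L in([s1(405,78),s1(456,104),s1(438,132),s1(386,108)],):
    q=np.array([onplane(ps['scene'],c,.076) for c in L]);d=np.roll(q,-1,0)-q
    print(np.round(q,3),np.hypot(*d.T),np.degrees(np.arctan2(d[:,1],d[:,0]))%180)
w=viewer.camera_params('wrist');print("cam pos",-w['R'].T@w['t'])
plan(.57,.26,.30,0)
E
```

```text
lid [0.63701808 0.23693513] [0.63267987 0.23400505] [0.63457996 0.23533933 0.12494209]
casetop [0.46909297 0.01533992] [0.46129198 0.01554336] [0.46394939 0.01296274 0.07137671]
[[ 0.447 -0.006]
 [ 0.459  0.044]
 [ 0.491  0.037]
 [ 0.482 -0.012]] [0.05152365 0.03279059 0.05058648 0.03541904] [ 76.73463336 168.59719126  79.6640949  170.08353185]
cam pos [ 0.18483963 -0.49532368  0.38454636]
d xyz [ 0.6144 -0.6469 -0.073 ] yaw now 13.3 rot [-0.1 -0.  13.3] q6 -0.15
```

move_arm(deltas=[{"x":0.6,"y":-0.6,"z":-0.073,"wz":13.3,"hand":1},{"x":0.6,"y":-0.6,"z":-0.073,"wz":13.3,"hand":1},{"x":0.6,"y":-0.6,"z":-0.073,"wz":13.3,"hand":1},{"x":0.6,"y":-0.6,"z":-0.073,"wz":13.3,"hand":1},{"x":0.6,"y":-0.6,"z":-0.073,"wz":13.3,"hand":1},{"x":0.6,"y":-0.6,"z":-0.073,"wz":13.3,"hand":1},{"x":0.6,"y":-0.6,"z":-0.073,"wz":13.3,"hand":1},{"x":0.6,"y":-0.6,"z":-0.073,"wz":13.3,"hand":1}])

```text
schema error: expected keys x, y, z, wx, wy, wz, hand
```

move_arm(deltas=[{"x":0.6,"y":-0.6,"z":-0.073,"wx":0,"wy":0,"wz":13.3,"hand":1},{"x":0.6,"y":-0.6,"z":-0.073,"wx":0,"wy":0,"wz":13.3,"hand":1},{"x":0.6,"y":-0.6,"z":-0.073,"wx":0,"wy":0,"wz":13.3,"hand":1},{"x":0.6,"y":-0.6,"z":-0.073,"wx":0,"wy":0,"wz":13.3,"hand":1},{"x":0.6,"y":-0.6,"z":-0.073,"wx":0,"wy":0,"wz":13.3,"hand":1},{"x":0.6,"y":-0.6,"z":-0.073,"wx":0,"wy":0,"wz":13.3,"hand":1},{"x":0.6,"y":-0.6,"z":-0.073,"wx":0,"wy":0,"wz":13.3,"hand":1},{"x":0.6,"y":-0.6,"z":-0.073,"wx":0,"wy":0,"wz":13.3,"hand":1}])

```text
time: 1.15
tool_pos: [0.3832, -0.0853, 0.2699]
tool_rot: [3.141, -0.001, -0.0]
contact_force: [0.9, -0.6, 0.3]
opening: 0.0917
```

```bash
python3 - <<'E'
from h import *
print(monitor.observe()['time']);shot('wrist','w1')
plan(.57,.2,.30,0)
E
```

```text
1.15
d xyz [ 0.1856 -0.2778 -0.0278] yaw now 0.3 rot [-0.2 -0.2  0.3] q6 1.16
```

move_arm(deltas=[{"x":0.184,"y":-0.278,"z":-0.03,"wx":0,"wy":0,"wz":0,"hand":1},{"x":0.184,"y":-0.278,"z":-0.03,"wx":0,"wy":0,"wz":0,"hand":1},{"x":0.184,"y":-0.278,"z":-0.03,"wx":0,"wy":0,"wz":0,"hand":1},{"x":0.184,"y":-0.278,"z":-0.03,"wx":0,"wy":0,"wz":0,"hand":1},{"x":0.184,"y":-0.278,"z":-0.03,"wx":0,"wy":0,"wz":0,"hand":1},{"x":0.184,"y":-0.278,"z":-0.03,"wx":0,"wy":0,"wz":0,"hand":1},{"x":0.184,"y":-0.278,"z":-0.03,"wx":0,"wy":0,"wz":0,"hand":1}])

```text
time: 2.08
tool_pos: [0.5668, 0.1919, 0.2984]
tool_rot: [3.141, 0.002, 0.002]
contact_force: [0.0, -0.2, -0.3]
opening: 0.0919
```

```bash
python3 - <<'E'
from h import *
p,im=shot('wrist','w2'); print(monitor.observe()['tool_pos'],monitor.observe()['tool_rot'])
np.save('w2p.npy',p,allow_pickle=True)
E
```

```text
[0.56635421 0.19073993 0.29868549] [3.14085578e+00 1.53027522e-03 6.69865524e-04]
```

View pics/w2.png

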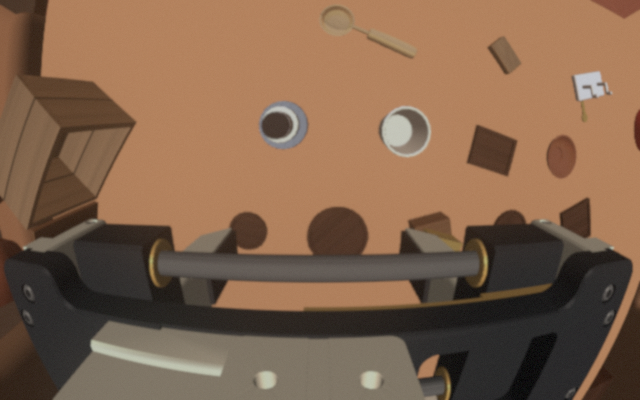

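View pics/w1.png

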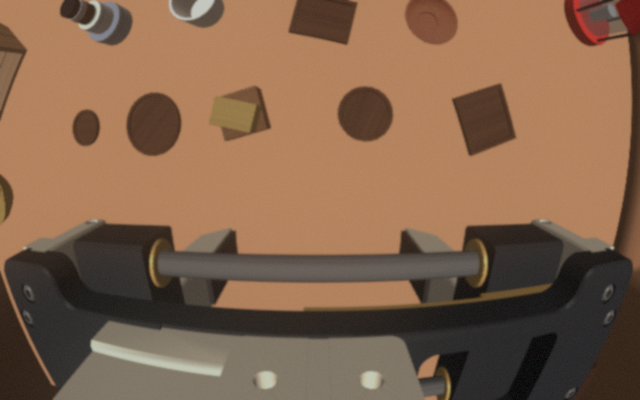

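w1 shows all five trays, and the case askew on the box. In w2 the lid is at (278,124), the jar tray at (248,231), the tin tray at (338,234) and the case tray at (492,150). I'll measure those against the fixed cameras.

```bash
python3 - <<'E'
from h import *
p=np.load('w2p.npy',allow_pickle=True).item(); im=cv2.imread('pics/w2.png'); v=im.max(2)
def blob(m,s):
    _,l,st,_=cv2.connectedComponentsWithStats(m.astype(np.uint8)); i=l[s[1],s[0]]
    return cv2.findContours((l==i).astype(np.uint8),0,2)[0][0][:,0]+0.
print([im[y,x] for x,y in[(278,124),(270,128),(492,150),(338,234),(248,231)]])
for k,s,z,th in[("lid",(282,121),.126,60),("case",(492,150),.01,115),("tin",(338,234),.01,115),("jar",(248,231),.01,115)]:
    c=blob(v<th,s); q=np.array([onplane(p,a,z,True) for a in c])*1000
    print(k,len(c),np.round(cv2.minEnclosingCircle(q.astype(np.float32))[0]),np.round(cv2.minEnclosingCircle(q.astype(np.float32))[1]),cv2.minAreaRect(q.astype(np.float32)))
E
```

```text
[array([48, 56, 70], dtype=uint8), array([50, 58, 73], dtype=uint8), array([38, 53, 79], dtype=uint8), array([40, 55, 81], dtype=uint8), array([44, 58, 83], dtype=uint8)]
lid 1 [ -29. -710.] 0.0 ((-28.62605094909668, -709.7123413085938), (0.0, 0.0), 0.0)
case 95 [602. -89.] 51.0 ((602.2709350585938, -88.8555679321289), (84.86521911621094, 61.590423583984375), 77.02672576904297)
tin 1147 [-102.  581.] 1306.0 ((352.429931640625, 648.3505859375), (1403.0843505859375, 2566.57763671875), 8.486470222473145)
jar 1147 [-102.  581.] 1306.0 ((352.429931640625, 648.3505859375), (1403.0843505859375, 2566.57763671875), 8.486470222473145)
```

```bash
python3 - <<'E'
from h import *
p=np.load('w2p.npy',allow_pickle=True).item(); im=cv2.imread('pics/w2.png')
m=(im.max(2)<110).astype(np.uint8)[100:155,255:312]
n,l,st,c=cv2.connectedComponentsWithStats(m); print(st[1:],c[1:]+[255,100])
i=1+st[1:,4].argmax(); q=np.argwhere(l==i)[:,::-1]+[255,100.]
w=np.array([onplane(p,a,.126,True) for a in q])*1000
print(w.min(0),w.max(0),(w.min(0)+w.max(0))/2)
cv2.imwrite('pics/x.png',cv2.resize(im[90:165,245:320],None,fx=6,fy=6,interpolation=0))
plan(.634,.236,.20,0)
E
```

```text
[[  6  12  31  26 638]] [[276.01880878 124.96865204]]
[618.07628478 221.05276351] [645.004912   253.42272075] [631.54059839 237.23774213]
d xyz [ 0.0678 -0.0453  0.0985] yaw now 0.0 rot [0.  0.1 0. ] q6 1.77
```

View pics/x.png

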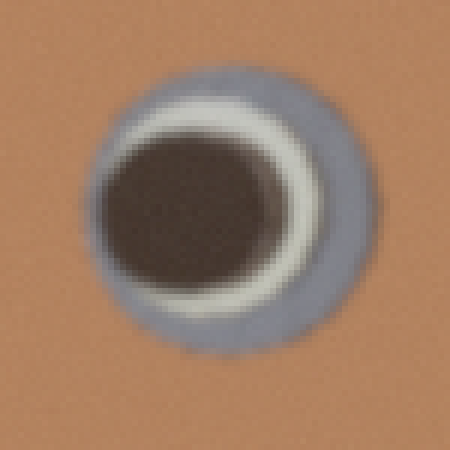

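move_arm(deltas=[{"x":0.0668,"y":-0.0463,"z":0.05,"wx":0,"wy":0,"wz":0,"hand":1},{"x":0.0668,"y":-0.0463,"z":0.095,"wx":0,"wy":0,"wz":0,"hand":1},{"x":0.0668,"y":-0.0463,"z":0.11,"wx":0,"wy":0,"wz":0,"hand":1},{"x":0.0668,"y":-0.0463,"z":0.15,"wx":0,"wy":0,"wz":0,"hand":1},{"x":0.0668,"y":-0.0463,"z":0.19,"wx":0,"wy":0,"wz":0,"hand":1},{"x":0.0668,"y":-0.0463,"z":0.21,"wx":0,"wy":0,"wz":0,"hand":1},{"x":0.0668,"y":-0.0463,"z":0.212,"wx":0,"wy":0,"wz":0,"hand":1},{"x":0.0668,"y":-0.0463,"z":0.212,"wx":0,"wy":0,"wz":0,"hand":1}])

```text
time: 3.12
tool_pos: [0.634, 0.2362, 0.0889]
tool_rot: [-3.141, -0.002, -0.001]
contact_force: [0.4, 0.2, 0.3]
opening: 0.0918
```

move_arm(deltas=[{"x":0,"y":0,"z":0,"wx":0,"wy":0,"wz":0,"hand":0.45},{"x":0,"y":0,"z":0,"wx":0,"wy":0,"wz":0,"hand":0.45},{"x":0,"y":0,"z":0,"wx":0,"wy":0,"wz":0,"hand":0.3},{"x":0,"y":0,"z":0,"wx":0,"wy":0,"wz":0,"hand":0.3},{"x":0,"y":0,"z":0,"wx":0,"wy":0,"wz":0,"hand":0.3},{"x":0,"y":0,"z":0,"wx":0,"wy":0,"wz":0,"hand":0.2},{"x":0,"y":0,"z":0,"wx":0,"wy":0,"wz":0,"hand":0.2},{"x":0,"y":0,"z":0,"wx":0,"wy":0,"wz":0,"hand":0.2}], grip_force=12)

```text
time: 4.12
tool_pos: [0.6334, 0.237, 0.0875]
tool_rot: [3.142, 0.0, -0.0]
contact_force: [-0.7, 0.2, -0.0]
opening: 0.0315
```

```bash
python3 - <<'E'
from h import *
s=monitor.observe(); print(s['time'],s['tool_pos'],s['tool_rot'],s['opening'],s['contact_force'])
_,im=shot('scene','s3'); _,im2=shot('side')
cv2.imwrite('pics/s3.png',np.hstack([cv2.resize(im[190:290,340:440],(500,500)),cv2.resize(im2[180:280,190:290],(300,300)).repeat(1,0) if 0 else np.pad(cv2.resize(im2[180:280,190:290],(300,300)),((0,200),(0,0),(0,0)))]))
E
```

```text
4.125 [0.63343108 0.23702857 0.08747759] [ 3.14152783e+00  4.10993187e-05 -3.13667527e-04] 0.03153576369672267 [-0.70225895  0.21334462 -0.04894613]
```

View pics/s3.png

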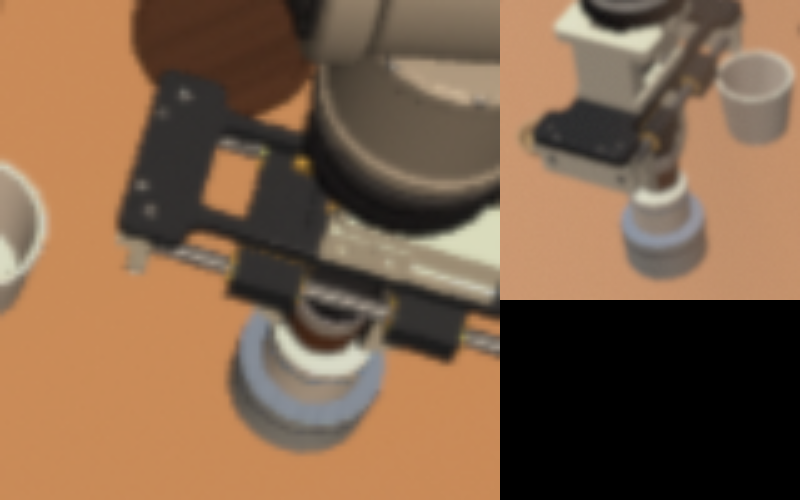

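move_arm(deltas=[{"x":0,"y":0,"z":-0.02,"wx":0,"wy":0,"wz":0,"hand":0.2},{"x":0,"y":0,"z":-0.05,"wx":0,"wy":0,"wz":0,"hand":0.2},{"x":-0.02,"y":-0.008,"z":-0.07,"wx":0,"wy":0,"wz":0,"hand":0.2},{"x":-0.06,"y":-0.024,"z":-0.07,"wx":0,"wy":0,"wz":0,"hand":0.2},{"x":-0.11,"y":-0.044,"z":-0.07,"wx":0,"wy":0,"wz":0,"hand":0.2},{"x":-0.15,"y":-0.06,"z":-0.06,"wx":0,"wy":0,"wz":0,"hand":0.2},{"x":-0.1634,"y":-0.065,"z":-0.03,"wx":0,"wy":0,"wz":0,"hand":0.2},{"x":-0.1634,"y":-0.065,"z":0,"wx":0,"wy":0,"wz":0,"hand":0.2}], grip_force=15)

```text
time: 5.22
tool_pos: [0.469, 0.3028, 0.0874]
tool_rot: [-3.141, -0.001, 0.001]
contact_force: [0.3, -0.2, -0.3]
opening: 0.0314
```

move_arm(deltas=[{"x":0,"y":0,"z":0.03,"wx":0,"wy":0,"wz":0,"hand":0.2},{"x":0,"y":0,"z":0.055,"wx":0,"wy":0,"wz":0,"hand":0.2},{"x":0,"y":0,"z":0.064,"wx":0,"wy":0,"wz":0,"hand":0.2},{"x":0,"y":0,"z":0.064,"wx":0,"wy":0,"wz":0,"hand":0.2}])

```text
time: 5.72
tool_pos: [0.47, 0.302, 0.0234]
tool_rot: [3.141, 0.001, -0.0]
contact_force: [-0.2, 1.2, -1.0]
opening: 0.0312
```

```bash
python3 - <<'E'
from h import *
plan(.470,.302,.0165,0); s=monitor.observe();print(s['tool_pos'],s['opening'],s['contact_force'])
p,im=shot('wrist','w4'); _,im2=shot('scene');_,im3=shot('side')
cv2.imwrite('pics/x4.png',np.hstack([cv2.resize(im2[150:250,390:490],(400,400)),cv2.resize(im3[240:340,240:340],(400,400))]))
E
```

```text
d xyz [-0.     -0.      0.0069] yaw now -0.0 rot [ 0.  0. -0.] q6 2.01
[0.47002412 0.30198362 0.02343838] 0.03121528828271107 [-0.19246567  1.24608607 -1.0142481 ]
```

View pics/x4.png

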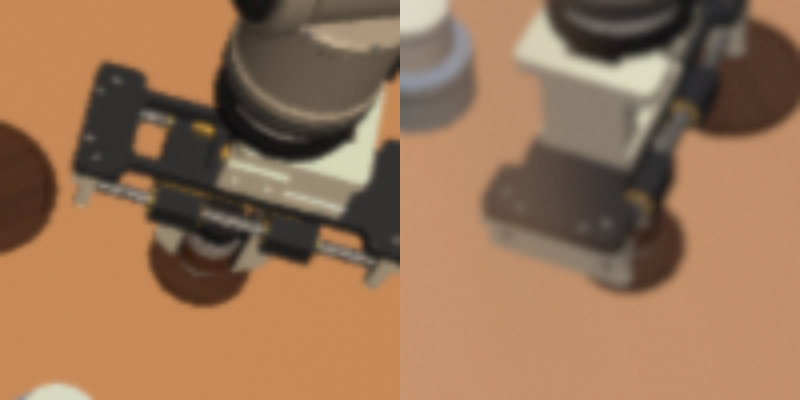

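move_arm(deltas=[{"x":0,"y":0,"z":0.004,"wx":0,"wy":0,"wz":0,"hand":0.2},{"x":0,"y":0,"z":0.007,"wx":0,"wy":0,"wz":0,"hand":0.2},{"x":0,"y":0,"z":0.0075,"wx":0,"wy":0,"wz":0,"hand":0.2},{"x":0,"y":0,"z":0.0075,"wx":0,"wy":0,"wz":0,"hand":0.2}])

```text
time: 6.38
tool_pos: [0.4702, 0.3021, 0.0164]
tool_rot: [-3.142, -0.0, -0.0]
contact_force: [-2.1, -0.6, 4.3]
opening: 0.0318
```

move_arm(deltas=[{"x":0,"y":0,"z":0.007,"wx":0,"wy":0,"wz":0,"hand":0.5},{"x":0,"y":0,"z":0.007,"wx":0,"wy":0,"wz":0,"hand":0.6},{"x":0,"y":0,"z":0.007,"wx":0,"wy":0,"wz":0,"hand":0.6},{"x":0,"y":0,"z":-0.02,"wx":0,"wy":0,"wz":0,"hand":0.6},{"x":0,"y":0,"z":-0.06,"wx":0,"wy":0,"wz":0,"hand":0.6},{"x":0,"y":0,"z":-0.11,"wx":0,"wy":0,"wz":0,"hand":1},{"x":0,"y":0,"z":-0.16,"wx":0,"wy":0,"wz":0,"hand":1},{"x":0.05,"y":0.04,"z":-0.16,"wx":0,"wy":0,"wz":0,"hand":1}])

```text
time: 7.38
tool_pos: [0.5194, 0.266, 0.1804]
tool_rot: [-3.138, -0.007, 0.005]
contact_force: [1.3, 0.1, 0.5]
opening: 0.0804
```

```bash
python3 - <<'E'
from h import *
p,im=shot('wrist','w5'); _,im2=shot('side')
cv2.imwrite('pics/x5.png',np.hstack([im[:260,:500],cv2.resize(im2[235:335,220:320],(260,260))]))
hsv=cv2.cvtColor(im,cv2.COLOR_BGR2HSV)
# white pot top
m=((im.min(2)>150)&(hsv[...,1]<60)).astype(np.uint8)
n,l,st,c=cv2.connectedComponentsWithStats(m)
for i in range(1,n):
    if st[i,4]>80:
        w=np.array([onplane(p,a,.076,True) for a in np.argwhere(l==i)[:,::-1]+0.])*1000
        print(st[i],np.round(c[i]),np.round((w.min(0)+w.max(0))/2),np.round(np.ptp(w,0)))
plan(.633,.237,.15,0); print(monitor.observe()['tool_pos'])
E
```

```text
[ 324   46   54   51 2122] [351.  71.] [632. 240.] [44. 45.]
[480  65  51  64 824] [497.  98.] [623.  88.] [62. 61.]
[  91  341  131   35 1160] [153. 360.] [306. 485.] [ 21. 207.]
[260 371  15  18 207] [267. 379.] [298. 326.] [32. 17.]
[363 371  15  18 217] [370. 379.] [299. 204.] [32. 18.]
d xyz [0.1102 0.0226 0.0268] yaw now -0.2 rot [ 0.  -0.2 -0.2] q6 1.91
[0.52273747 0.2600203  0.17638459]
```

View pics/x5.png

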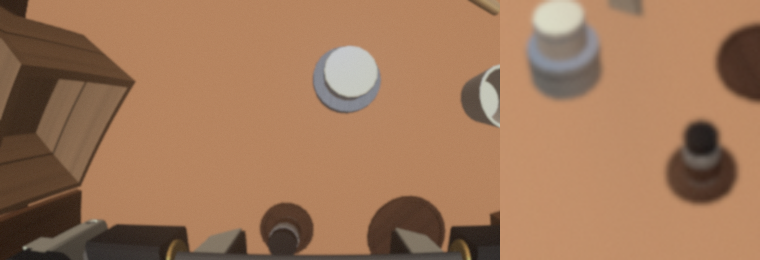

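The jar stands in its tray. Next is the pot.

move_arm(deltas=[{"x":0.05,"y":0.011,"z":0.0,"wx":0,"wy":0,"wz":0,"hand":1},{"x":0.1,"y":0.022,"z":0.02,"wx":0,"wy":0,"wz":0,"hand":1},{"x":0.113,"y":0.024,"z":0.05,"wx":0,"wy":0,"wz":0,"hand":1},{"x":0.113,"y":0.024,"z":0.09,"wx":0,"wy":0,"wz":0,"hand":1},{"x":0.113,"y":0.024,"z":0.118,"wx":0,"wy":0,"wz":0,"hand":1},{"x":0.113,"y":0.024,"z":0.124,"wx":0,"wy":0,"wz":0,"hand":1},{"x":0.113,"y":0.024,"z":0.124,"wx":0,"wy":0,"wz":0,"hand":0.6},{"x":0.113,"y":0.024,"z":0.124,"wx":0,"wy":0,"wz":0,"hand":0.6}], grip_force=15)

```text
time: 8.48
tool_pos: [0.6327, 0.2393, 0.0536]
tool_rot: [-3.141, -0.003, -0.0]
contact_force: [-0.1, 0.2, -0.3]
opening: 0.0762
```

move_arm(deltas=[{"x":0,"y":0,"z":0,"wx":0,"wy":0,"wz":0,"hand":0.5},{"x":0,"y":0,"z":0,"wx":0,"wy":0,"wz":0,"hand":0.4},{"x":0,"y":0,"z":0,"wx":0,"wy":0,"wz":0,"hand":0.35},{"x":0,"y":0,"z":0,"wx":0,"wy":0,"wz":0,"hand":0.35},{"x":0,"y":0,"z":0,"wx":0,"wy":0,"wz":0,"hand":0.35}])

```text
time: 9.1
tool_pos: [0.632, 0.239, 0.0524]
tool_rot: [-3.142, -0.0, -0.0]
contact_force: [-1.0, -1.7, 2.6]
opening: 0.0458
```

```bash
python3 - <<'E'
from h import *
s=monitor.observe();print(s['tool_pos'],s['opening'],s['contact_force'])
plan(.466,-.147,.14,0)
E
```

```text
[0.63196776 0.23897918 0.05235392] 0.045777495059196524 [-1.01778425 -1.65642983  2.6258513 ]
d xyz [-0.1658  0.386  -0.0877] yaw now -0.0 rot [-0. -0. -0.] q6 1.82
```

move_arm(deltas=[{"x":0,"y":0,"z":-0.02,"wx":0,"wy":0,"wz":0,"hand":0.35},{"x":0,"y":0,"z":-0.06,"wx":0,"wy":0,"wz":0,"hand":0.35},{"x":-0.015,"y":0.03,"z":-0.1,"wx":0,"wy":0,"wz":0,"hand":0.35},{"x":-0.035,"y":0.08,"z":-0.12,"wx":0,"wy":0,"wz":0,"hand":0.35},{"x":-0.06,"y":0.135,"z":-0.12,"wx":0,"wy":0,"wz":0,"hand":0.35},{"x":-0.08,"y":0.19,"z":-0.12,"wx":0,"wy":0,"wz":0,"hand":0.35},{"x":-0.105,"y":0.245,"z":-0.12,"wx":0,"wy":0,"wz":0,"hand":0.35},{"x":-0.13,"y":0.3,"z":-0.12,"wx":0,"wy":0,"wz":0,"hand":0.35}], grip_force=20)

```text
time: 10.1
tool_pos: [0.5007, -0.0626, 0.172]
tool_rot: [3.141, -0.0, -0.0]
contact_force: [0.2, -0.5, 0.1]
opening: 0.0458
```

move_arm(deltas=[{"x":-0.02,"y":0.045,"z":0.0,"wx":0,"wy":0,"wz":0,"hand":0.35},{"x":-0.034,"y":0.078,"z":0.02,"wx":0,"wy":0,"wz":0,"hand":0.35},{"x":-0.036,"y":0.086,"z":0.05,"wx":0,"wy":0,"wz":0,"hand":0.35},{"x":-0.036,"y":0.086,"z":0.09,"wx":0,"wy":0,"wz":0,"hand":0.35},{"x":-0.036,"y":0.086,"z":0.12,"wx":0,"wy":0,"wz":0,"hand":0.35},{"x":-0.036,"y":0.086,"z":0.14,"wx":0,"wy":0,"wz":0,"hand":0.35},{"x":-0.036,"y":0.086,"z":0.147,"wx":0,"wy":0,"wz":0,"hand":0.35},{"x":-0.036,"y":0.086,"z":0.147,"wx":0,"wy":0,"wz":0,"hand":0.35}])

```text
time: 11.1
tool_pos: [0.4658, -0.147, 0.0251]
tool_rot: [-3.142, 0.0, -0.0]
contact_force: [-0.3, -0.4, -1.5]
opening: 0.0457
```

```bash
python3 - <<'E'
from h import *
s=monitor.observe();print(s['tool_pos'],s['opening'],s['contact_force'])
plan(.466,-.147,.0174,0)
E
```

```text
[ 0.46575508 -0.14700719  0.02506756] 0.04569704141648632 [-0.27659442 -0.40850293 -1.49068333]
d xyz [ 0.0002 -0.      0.0077] yaw now -0.0 rot [-0.  0. -0.] q6 1.11
```

move_arm(deltas=[{"x":0,"y":0,"z":0.004,"wx":0,"wy":0,"wz":0,"hand":0.35},{"x":0,"y":0,"z":0.0075,"wx":0,"wy":0,"wz":0,"hand":0.35},{"x":0,"y":0,"z":0.008,"wx":0,"wy":0,"wz":0,"hand":0.35},{"x":0,"y":0,"z":0.008,"wx":0,"wy":0,"wz":0,"hand":0.35}])

```text
time: 11.6
tool_pos: [0.4658, -0.147, 0.0173]
tool_rot: [3.141, -0.0, -0.0]
contact_force: [0.2, 0.3, 2.0]
opening: 0.0457
```

move_arm(deltas=[{"x":0,"y":0,"z":0.007,"wx":0,"wy":0,"wz":0,"hand":0.6},{"x":0,"y":0,"z":0.007,"wx":0,"wy":0,"wz":0,"hand":0.72},{"x":0,"y":0,"z":0.007,"wx":0,"wy":0,"wz":0,"hand":0.72},{"x":0,"y":0,"z":-0.02,"wx":0,"wy":0,"wz":0,"hand":0.72},{"x":0,"y":0,"z":-0.07,"wx":0,"wy":0,"wz":0,"hand":0.72},{"x":0,"y":0,"z":-0.13,"wx":0,"wy":0,"wz":0,"hand":1},{"x":-0.015,"y":-0.05,"z":-0.17,"wx":0,"wy":0,"wz":0,"hand":1},{"x":-0.03,"y":-0.105,"z":-0.2,"wx":0,"wy":0,"wz":0,"hand":1}])

```text
time: 12.6
tool_pos: [0.4366, -0.0454, 0.2158]
tool_rot: [-3.141, -0.001, -0.002]
contact_force: [1.3, -0.1, 0.8]
opening: 0.0898
```

move_arm(deltas=[{"x":-0.016,"y":-0.04,"z":-0.02,"wx":0,"wy":0,"wz":0,"hand":1},{"x":-0.016,"y":-0.05,"z":-0.02,"wx":0,"wy":0,"wz":0,"hand":1},{"x":-0.016,"y":-0.05,"z":-0.02,"wx":0,"wy":0,"wz":0,"hand":1},{"x":-0.016,"y":-0.05,"z":-0.02,"wx":0,"wy":0,"wz":0,"hand":1}])

```text
time: 13.1
tool_pos: [0.421, 0.0029, 0.2337]
tool_rot: [3.142, 0.002, -0.001]
contact_force: [0.2, 0.4, -0.2]
opening: 0.0917
```

```bash
python3 - <<'E'
from h import *
s=monitor.observe();print(s['tool_pos'])
p,im=shot('wrist','w6'); np.save('w6p.npy',p,allow_pickle=True)
cv2.imwrite('pics/x6.png',im[:250])
hsv=cv2.cvtColor(im,cv2.COLOR_BGR2HSV)
u=proj  # noqa
m=cv2.inRange(hsv,(18,120,60),(30,255,255)); m[240:]=0
n,l,st,c=cv2.connectedComponentsWithStats(m)
for i in range(1,n):
    if st[i,4]>150:
        cs=cv2.findContours((l==i).astype(np.uint8),0,2)[0][0][:,0]
        w=np.array([onplane(p,a,.076,True) for a in cs+0.])*1000
        print(st[i],np.round(c[i]),hsv[int(c[i][1]),int(c[i][0])],cv2.minAreaRect(w.astype(np.float32)))
E
```

```text
[0.42099253 0.00290684 0.23368278]
[ 280  125   55   43 1593] [307. 146.] [ 19 132 149] ((463.2829895019531, 14.733877182006836), (51.696895599365234, 33.54520034790039), 76.3329086303711)
[  0 192  20  48 511] [  9. 223.] [ 19 131 144] ((364.17572021484375, 528.2412109375), (65.4020004272461, 95.78486633300781), 64.62682342529297)
```

View pics/x6.png

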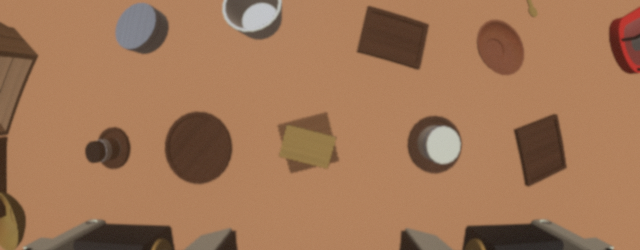

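```bash
python3 - <<'E'
from h import *
p=np.load('w6p.npy',allow_pickle=True).item(); im=cv2.imread('pics/w6.png'); v=im.max(2)
m=(v<115).astype(np.uint8); m[222:]=0
n,l,st,c=cv2.connectedComponentsWithStats(m)
for k,s in dict(sq=(540,150),case=(393,38),tin=(198,148),pot=(414,150),jar=(122,150)).items():
    i=l[s[1],s[0]]; 
    if not i: print(k,'none'); continue
    cs=cv2.findContours((l==i).astype(np.uint8),0,2)[0][0][:,0]
    w=np.array([onplane(p,a,.01,True) for a in cs+0.])*1000
    print(k,st[i],cv2.minAreaRect(w.astype(np.float32)))
w=np.array([onplane(p,a,.041,True) for a in np.argwhere(cv2.inRange(im,(0,0,200),(1,1,201)))+0.]) 
plan(.463,.015,.15,76.3)
E
```

```text
sq [ 514  115   52   71 2515] ((468.4427490234375, -330.9125671386719), (88.81056213378906, 92.72052001953125), 21.737207412719727)
case [ 358    7   70   62 2972] ((600.136474609375, -90.76400756835938), (81.17768859863281, 65.1570816040039), 77.03812408447266)
tin [ 165  112   67   72 3721] ((460.1629638671875, 160.7210693359375), (92.86387634277344, 95.00543212890625), 16.920637130737305)
pot [ 408  116   51   57 1211] ((464.27056884765625, -144.8334197998047), (69.7924575805664, 73.18099212646484), 88.8177719116211)
jar [  85  128   45   40 1296] ((469.29632568359375, 313.5640563964844), (89.26203918457031, 57.441436767578125), 84.6601791381836)
d xyz [ 0.0421 -0.0123  0.0837] yaw now -0.1 rot [ -0.1   0.1 -76.4] q6 1.40
```

move_arm(deltas=[{"x":0.042,"y":-0.0123,"z":0.02,"wx":0,"wy":0,"wz":-76.4,"hand":1},{"x":0.042,"y":-0.0123,"z":0.04,"wx":0,"wy":0,"wz":-76.4,"hand":1},{"x":0.042,"y":-0.0123,"z":0.06,"wx":0,"wy":0,"wz":-76.4,"hand":1},{"x":0.042,"y":-0.0123,"z":0.08,"wx":0,"wy":0,"wz":-76.4,"hand":1},{"x":0.042,"y":-0.0123,"z":0.08,"wx":0,"wy":0,"wz":-76.4,"hand":1},{"x":0.042,"y":-0.0123,"z":0.08,"wx":0,"wy":0,"wz":-76.4,"hand":1},{"x":0.042,"y":-0.0123,"z":0.08,"wx":0,"wy":0,"wz":-76.4,"hand":1},{"x":0.042,"y":-0.0123,"z":0.09,"wx":0,"wy":0,"wz":-76.4,"hand":0.85}])

```text
time: 14.15
tool_pos: [0.4635, 0.015, 0.1441]
tool_rot: [3.141, 0.0, 1.331]
contact_force: [0.0, -0.2, 0.7]
opening: 0.0856
```

```bash
python3 - <<'E'
from h import *
plan(.463,.015,.052,76.3);s=monitor.observe();print(s['tool_pos'],s['tool_rot'])
E
```

```text
d xyz [-0.0001 -0.0005  0.0921] yaw now 76.3 rot [ 0.  0. -0.] q6 0.11
[0.46347518 0.01503231 0.14410483] [3.14109440e+00 1.17071644e-04 1.33109828e+00]
```

move_arm(deltas=[{"x":0,"y":0,"z":0.04,"wx":0,"wy":0,"wz":0,"hand":0.85},{"x":0,"y":0,"z":0.075,"wx":0,"wy":0,"wz":0,"hand":0.85},{"x":0,"y":0,"z":0.09,"wx":0,"wy":0,"wz":0,"hand":0.85},{"x":0,"y":0,"z":0.091,"wx":0,"wy":0,"wz":0,"hand":0.5},{"x":0,"y":0,"z":0.091,"wx":0,"wy":0,"wz":0,"hand":0.4},{"x":0,"y":0,"z":0.091,"wx":0,"wy":0,"wz":0,"hand":0.3},{"x":0,"y":0,"z":0.091,"wx":0,"wy":0,"wz":0,"hand":0.25},{"x":0,"y":0,"z":0.091,"wx":0,"wy":0,"wz":0,"hand":0.25}], grip_force=15)

```text
time: 15.15
tool_pos: [0.4633, 0.0159, 0.054]
tool_rot: [3.14, -0.0, 1.333]
contact_force: [-0.0, -0.1, 2.7]
opening: 0.0337
```

move_arm(deltas=[{"x":0,"y":0,"z":0,"wx":0,"wy":0,"wz":0,"hand":0.25},{"x":0,"y":0,"z":0,"wx":0,"wy":0,"wz":0,"hand":0.25},{"x":0,"y":0,"z":-0.02,"wx":0,"wy":0,"wz":0,"hand":0.25},{"x":0,"y":0,"z":-0.06,"wx":0,"wy":0,"wz":0,"hand":0.25},{"x":0,"y":0,"z":-0.07,"wx":0,"wy":0,"wz":0,"hand":0.25},{"x":0,"y":0,"z":-0.07,"wx":0,"wy":0,"wz":0,"hand":0.25}], grip_force=20)

```text
time: 15.9
tool_pos: [0.4629, 0.0159, 0.1235]
tool_rot: [3.141, 0.0, 1.333]
contact_force: [0.4, -1.3, -1.2]
opening: 0.0336
```

```bash
python3 - <<'E'
from h import *
plan(.602,-.090,.11,77);s=monitor.observe();print(s['tool_pos'],s['opening'],s['contact_force'])
E
```

```text
d xyz [-0.0702  0.1601  0.0136] yaw now 76.4 rot [ 0.   0.  -0.6] q6 0.11
[0.46292754 0.01593569 0.12353411] 0.03362544039376202 [ 0.39745055 -1.27431677 -1.20800065]
```

move_arm(deltas=[{"x":-0.01,"y":0.024,"z":0,"wx":0,"wy":0,"wz":0,"hand":0.25},{"x":-0.03,"y":0.07,"z":0,"wx":0,"wy":0,"wz":0,"hand":0.25},{"x":-0.053,"y":0.12,"z":0,"wx":0,"wy":0,"wz":-0.6,"hand":0.25},{"x":-0.067,"y":0.152,"z":0.01,"wx":0,"wy":0,"wz":-0.6,"hand":0.25},{"x":-0.0702,"y":0.16,"z":0.03,"wx":0,"wy":0,"wz":-0.6,"hand":0.25},{"x":-0.0702,"y":0.16,"z":0.065,"wx":0,"wy":0,"wz":-0.6,"hand":0.25},{"x":-0.0702,"y":0.16,"z":0.09,"wx":0,"wy":0,"wz":-0.6,"hand":0.25},{"x":-0.0702,"y":0.16,"z":0.097,"wx":0,"wy":0,"wz":-0.6,"hand":0.25}])

```text
time: 16.9
tool_pos: [0.599, -0.0886, 0.0232]
tool_rot: [-3.135, -0.0, 1.344]
contact_force: [-0.2, -0.1, -1.3]
opening: 0.0336
```

move_arm(deltas=[{"x":0,"y":0,"z":0.003,"wx":0,"wy":0,"wz":0,"hand":0.25},{"x":0,"y":0,"z":0.0065,"wx":0,"wy":0,"wz":0,"hand":0.25},{"x":0,"y":0,"z":0.0083,"wx":0,"wy":0,"wz":0,"hand":0.25},{"x":0,"y":0,"z":0.0083,"wx":0,"wy":0,"wz":0,"hand":0.25}])

```text
time: 17.4
tool_pos: [0.6023, -0.09, 0.0191]
tool_rot: [3.14, 0.0, 1.344]
contact_force: [-0.5, -0.3, 2.0]
opening: 0.0338
```

move_arm(deltas=[{"x":0,"y":0,"z":0,"wx":0,"wy":0,"wz":0,"hand":0.5},{"x":0,"y":0,"z":0,"wx":0,"wy":0,"wz":0,"hand":0.55},{"x":0,"y":0,"z":0,"wx":0,"wy":0,"wz":0,"hand":0.55},{"x":0,"y":0,"z":-0.03,"wx":0,"wy":0,"wz":0,"hand":0.55},{"x":0,"y":0,"z":-0.08,"wx":0,"wy":0,"wz":0,"hand":0.8},{"x":0,"y":-0.03,"z":-0.13,"wx":0,"wy":0,"wz":0,"hand":1},{"x":0,"y":-0.08,"z":-0.16,"wx":0,"wy":0,"wz":0,"hand":1},{"x":0,"y":-0.13,"z":-0.19,"wx":0,"wy":0,"wz":0,"hand":1}])

```text
time: 18.4
tool_pos: [0.4739, -0.0604, 0.2093]
tool_rot: [3.141, 0.0, 1.343]
contact_force: [0.9, -0.5, 0.3]
opening: 0.0862
```

move_arm(deltas=[{"x":0,"y":-0.027,"z":-0.01,"wx":0,"wy":0,"wz":0,"hand":1},{"x":0,"y":-0.027,"z":-0.01,"wx":0,"wy":0,"wz":0,"hand":1},{"x":0,"y":-0.027,"z":-0.01,"wx":0,"wy":0,"wz":0,"hand":1},{"x":0,"y":-0.027,"z":-0.01,"wx":0,"wy":0,"wz":0,"hand":1}])

```text
time: 18.9
tool_pos: [0.4496, -0.0548, 0.2176]
tool_rot: [-3.141, -0.0, 1.343]
contact_force: [-0.9, -0.6, 0.7]
opening: 0.0915
```

```bash
python3 - <<'E'
from h import *
p,im=shot('wrist','w7'); np.save('w7p.npy',p,allow_pickle=True)
cv2.imwrite('pics/x7.png',im[:250])
K=p['camera_matrix'];c=p['R']@np.array([.463,.015,.04])+p['t'];th=np.arctan2(np.hypot(*c[:2]),c[2]);uv=K[0,0]*th*c[:2]/np.hypot(*c[:2])+K[:2,2];print(uv)
hsv=cv2.cvtColor(im,cv2.COLOR_BGR2HSV);x,y=uv.astype(int);print(hsv[y,x],hsv[y-12,x+12])
print(hsv[y,x-60:x+60:6].tolist())
E
```

```text
[316.53074932 119.6572085 ]
[ 12 133 113] [ 13 123 118]
[[13, 122, 178], [13, 122, 176], [12, 121, 179], [13, 120, 178], [13, 122, 176], [13, 122, 171], [13, 127, 108], [13, 129, 111], [13, 129, 105], [13, 127, 116], [12, 133, 113], [12, 131, 113], [12, 126, 113], [13, 134, 114], [12, 131, 113], [12, 128, 118], [13, 124, 173], [13, 120, 176], [13, 122, 175], [13, 120, 176]]
```

View pics/x7.png

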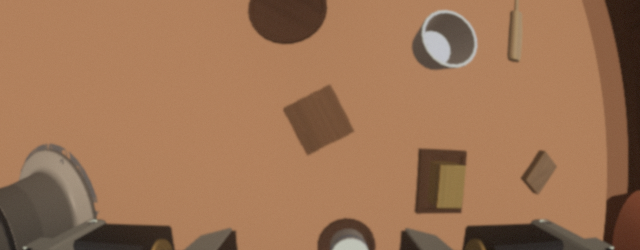

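The case is in its tray at (450,187) and the box is bare at (318,120). I'll measure both.

```bash
python3 - <<'E'
from h import *
p=np.load('w7p.npy',allow_pickle=True).item(); im=cv2.imread('pics/w7.png');hsv=cv2.cvtColor(im,cv2.COLOR_BGR2HSV)
m=((im.max(2)<145)).astype(np.uint8);m[222:]=0
l=cv2.connectedComponents(m)[1]
def rep(k,mask,z):
    cs=cv2.findContours(mask.astype(np.uint8),0,2)[0];cs=max(cs,key=cv2.contourArea)[:,0]
    w=np.array([onplane(p,a,z,True) for a in cs+0.])*1000;print(k,cv2.minAreaRect(w.astype(np.float32)))
rep('box',l==l[120,318],.04)
rep('case',cv2.inRange(hsv[:222],(17,140,60),(30,255,255))[:, :520],.041)
rep('tin tray',(l==l[10,290])[:60],.01)
plan(.4633,.0145,.12)
E
```

```text
box ((464.65948486328125, 14.84571647644043), (58.058349609375, 58.19671630859375), 14.19383716583252)
case ((585.1569213867188, -83.67963409423828), (6.015691757202148, 1.2814533710479736), 81.99274444580078)
tin tray ((454.8362121582031, 142.52401733398438), (59.6419677734375, 95.94202423095703), 74.39371490478516)
d xyz [ 0.0706 -0.002   0.0975] yaw now 77.0
```

```bash
python3 - <<'E'
from h import *
plan(.4645,.015,.012,104.2)
p=np.load('w7p.npy',allow_pickle=True).item(); im=cv2.imread('pics/w7.png');hsv=cv2.cvtColor(im,cv2.COLOR_BGR2HSV)
print(hsv[187,450])
m=cv2.inRange(hsv,(15,100,90),(30,255,255)); m[222:]=0; m[:,:430]=0;m[:,480:]=0
cs=max(cv2.findContours(m,0,2)[0],key=cv2.contourArea)[:,0]
w=np.array([onplane(p,a,.041,True) for a in cs+0.])*1000;print(cv2.minAreaRect(w.astype(np.float32)))
E
```

```text
d xyz [ 0.0713 -0.0008  0.2055] yaw now 77.0 rot [ -0.1  -0.  -27.2] q6 -0.06
[ 19 129 146]
((597.3265380859375, -88.1131820678711), (56.140769958496094, 43.223018646240234), 77.15457153320312)
```

move_arm(deltas=[{"x":0.0713,"y":-0.0008,"z":0.05,"wx":0,"wy":0,"wz":-27.2,"hand":1},{"x":0.0713,"y":-0.0008,"z":0.1,"wx":0,"wy":0,"wz":-27.2,"hand":1},{"x":0.0713,"y":-0.0008,"z":0.13,"wx":0,"wy":0,"wz":-27.2,"hand":1},{"x":0.0713,"y":-0.0008,"z":0.145,"wx":0,"wy":0,"wz":-27.2,"hand":1},{"x":0.0713,"y":-0.0008,"z":0.17,"wx":0,"wy":0,"wz":-27.2,"hand":1},{"x":0.0713,"y":-0.0008,"z":0.195,"wx":0,"wy":0,"wz":-27.2,"hand":1},{"x":0.0713,"y":-0.0008,"z":0.204,"wx":0,"wy":0,"wz":-27.2,"hand":1},{"x":0.0713,"y":-0.0008,"z":0.204,"wx":0,"wy":0,"wz":-27.2,"hand":0.8}])

```text
time: 19.95
tool_pos: [0.4642, 0.015, 0.0138]
tool_rot: [-3.14, -0.0, 1.818]
contact_force: [0.3, 0.1, -0.2]
opening: 0.0856
```

move_arm(deltas=[{"x":0,"y":0,"z":0,"wx":0,"wy":0,"wz":0,"hand":0.6},{"x":0,"y":0,"z":0,"wx":0,"wy":0,"wz":0,"hand":0.5},{"x":0,"y":0,"z":0,"wx":0,"wy":0,"wz":0,"hand":0.5},{"x":0,"y":0,"z":0,"wx":0,"wy":0,"wz":0,"hand":0.5},{"x":0,"y":0,"z":-0.03,"wx":0,"wy":0,"wz":0,"hand":0.5},{"x":0,"y":0,"z":-0.075,"wx":0,"wy":0,"wz":0,"hand":0.5},{"x":0,"y":0,"z":-0.1,"wx":0,"wy":0,"wz":0,"hand":0.5},{"x":0,"y":0,"z":-0.1,"wx":0,"wy":0,"wz":0,"hand":0.5}], grip_force=20)

```text
time: 20.95
tool_pos: [0.4652, 0.0149, 0.1156]
tool_rot: [3.138, 0.001, 1.818]
contact_force: [-0.4, 0.1, -1.9]
opening: 0.0578
```

```bash
python3 - <<'E'
from h import *
plan(.469,-.331,.11,111.5);s=monitor.observe();print(s['tool_pos'],s['opening'],s['contact_force'])
E
```

```text
d xyz [-0.3363 -0.0811  0.0058] yaw now 104.2 rot [ 0.2  0.1 -7.3] q6 -0.38
[0.46517558 0.01494425 0.11561818] 0.05779374042486202 [-0.44487449  0.13444899 -1.93240503]
```

move_arm(deltas=[{"x":-0.03,"y":-0.007,"z":0,"wx":0,"wy":0,"wz":0,"hand":0.5},{"x":-0.075,"y":-0.018,"z":0,"wx":0,"wy":0,"wz":-2,"hand":0.5},{"x":-0.13,"y":-0.031,"z":0,"wx":0,"wy":0,"wz":-4,"hand":0.5},{"x":-0.185,"y":-0.045,"z":0,"wx":0,"wy":0,"wz":-6,"hand":0.5},{"x":-0.24,"y":-0.058,"z":0,"wx":0,"wy":0,"wz":-7.3,"hand":0.5},{"x":-0.29,"y":-0.07,"z":0,"wx":0,"wy":0,"wz":-7.3,"hand":0.5},{"x":-0.325,"y":-0.079,"z":0,"wx":0,"wy":0,"wz":-7.3,"hand":0.5},{"x":-0.3363,"y":-0.0811,"z":0.02,"wx":0,"wy":0,"wz":-7.3,"hand":0.5}])

```text
time: 21.95
tool_pos: [0.4678, -0.333, 0.0929]
tool_rot: [3.141, 0.001, 1.943]
contact_force: [0.1, 0.5, -1.3]
opening: 0.0579
```

move_arm(deltas=[{"x":0,"y":0,"z":0.02,"wx":0,"wy":0,"wz":0,"hand":0.5},{"x":0,"y":0,"z":0.05,"wx":0,"wy":0,"wz":0,"hand":0.5},{"x":0,"y":0,"z":0.066,"wx":0,"wy":0,"wz":0,"hand":0.5},{"x":0,"y":0,"z":0.07,"wx":0,"wy":0,"wz":0,"hand":0.5},{"x":0,"y":0,"z":0.07,"wx":0,"wy":0,"wz":0,"hand":0.5}])

```text
time: 22.58
tool_pos: [0.4682, -0.3307, 0.0243]
tool_rot: [3.142, 0.0, 1.946]
contact_force: [0.7, -0.9, -1.4]
opening: 0.0579
```

```bash
python3 - <<'E'
from h import *
plan(.469,-.331,.0183,111.5);s=monitor.observe();print(s['tool_pos'],s['opening'],s['contact_force'])
E
```

```text
d xyz [-0.0006  0.0006  0.006 ] yaw now 111.5 rot [0. 0. 0.] q6 -1.12
[ 0.46824114 -0.33065808  0.02434976] 0.0578549599580603 [ 0.66412578 -0.86815348 -1.35879035]
```

move_arm(deltas=[{"x":0,"y":0,"z":0.003,"wx":0,"wy":0,"wz":0,"hand":0.5},{"x":0,"y":0,"z":0.0055,"wx":0,"wy":0,"wz":0,"hand":0.5},{"x":0,"y":0,"z":0.0062,"wx":0,"wy":0,"wz":0,"hand":0.5},{"x":0,"y":0,"z":0.0062,"wx":0,"wy":0,"wz":0,"hand":0.5}])

```text
time: 23.08
tool_pos: [0.4684, -0.3312, 0.0199]
tool_rot: [3.141, 0.002, 1.946]
contact_force: [-2.5, 3.4, 8.1]
opening: 0.0576
```

move_arm(deltas=[{"x":0,"y":0,"z":-0.001,"wx":0,"wy":0,"wz":0,"hand":0.75},{"x":0,"y":0,"z":-0.001,"wx":0,"wy":0,"wz":0,"hand":0.85},{"x":0,"y":0,"z":-0.001,"wx":0,"wy":0,"wz":0,"hand":0.85},{"x":0,"y":0,"z":-0.03,"wx":0,"wy":0,"wz":0,"hand":0.85},{"x":0,"y":0,"z":-0.08,"wx":0,"wy":0,"wz":0,"hand":1},{"x":0.02,"y":0,"z":-0.13,"wx":0,"wy":0,"wz":0,"hand":1},{"x":0.06,"y":0,"z":-0.17,"wx":0,"wy":0,"wz":0,"hand":1},{"x":0.11,"y":0.02,"z":-0.2,"wx":0,"wy":0,"wz":0,"hand":1}])

```text
time: 24.08
tool_pos: [0.4459, -0.2211, 0.2198]
tool_rot: [3.141, 0.002, 1.943]
contact_force: [0.8, -0.3, 0.1]
opening: 0.0919
```

```bash
python3 - <<'E'
from h import *
plan(.57,.20,.22,60)
E
```

```text
d xyz [ 0.347   0.2688 -0.0005] yaw now 111.3 rot [ 0.1  0.1 51.3] q6 -0.99
```

move_arm(deltas=[{"x":0.347,"y":0.2688,"z":0,"wx":0,"wy":0,"wz":51.3,"hand":1},{"x":0.347,"y":0.2688,"z":0,"wx":0,"wy":0,"wz":51.3,"hand":1},{"x":0.347,"y":0.2688,"z":0,"wx":0,"wy":0,"wz":51.3,"hand":1},{"x":0.347,"y":0.2688,"z":0,"wx":0,"wy":0,"wz":51.3,"hand":1},{"x":0.347,"y":0.2688,"z":0,"wx":0,"wy":0,"wz":51.3,"hand":1},{"x":0.347,"y":0.2688,"z":0,"wx":0,"wy":0,"wz":51.3,"hand":1},{"x":0.347,"y":0.2688,"z":0,"wx":0,"wy":0,"wz":51.3,"hand":1},{"x":0.347,"y":0.2688,"z":0,"wx":0,"wy":0,"wz":51.3,"hand":1}])

```text
time: 25.08
tool_pos: [0.5695, 0.203, 0.2177]
tool_rot: [-3.141, -0.0, 1.052]
contact_force: [-0.1, -0.5, 0.4]
opening: 0.0919
```

move_arm(deltas=[{"x":0,"y":0,"z":0,"wx":0,"wy":0,"wz":0,"hand":1},{"x":0,"y":0,"z":0,"wx":0,"wy":0,"wz":0,"hand":1}])

```text
time: 25.32
tool_pos: [0.5691, 0.1995, 0.2177]
tool_rot: [-3.141, 0.001, 1.05]
contact_force: [-0.1, 0.0, 0.2]
opening: 0.0918
```

```bash
python3 - <<'E'
from h import *
p,im=shot('wrist','w8'); hsv=cv2.cvtColor(im,cv2.COLOR_BGR2HSV)
m=(hsv[...,1]<75).astype(np.uint8);m[222:]=0
n,l,st,c=cv2.connectedComponentsWithStats(m)
for i in range(1,n):
    if st[i,4]>400:
        cs=max(cv2.findContours((l==i).astype(np.uint8),0,2)[0],key=cv2.contourArea)[:,0]
        w=np.array([onplane(p,a,.04,True) for a in cs+0.])*1000
        print(st[i],np.round(c[i]),cv2.minEnclosingCircle(w.astype(np.float32)),cv2.minAreaRect(w.astype(np.float32)))
cv2.imwrite('pics/x8.png',im[:250]); plan(.633,.238,.014,60);print(monitor.observe()['tool_pos'])
E
```

```text
[ 320   95   60   60 2855] [350. 124.] ((630.7715454101562, 240.23806762695312), 32.93522644042969) ((630.4835815429688, 240.0342254638672), (64.49226379394531, 64.27752685546875), 61.21784973144531)
d xyz [0.0657 0.036  0.2039] yaw now 60.1 rot [-0.   0.   0.1] q6 0.73
[0.56920014 0.19905315 0.21794595]
```

View pics/x8.png

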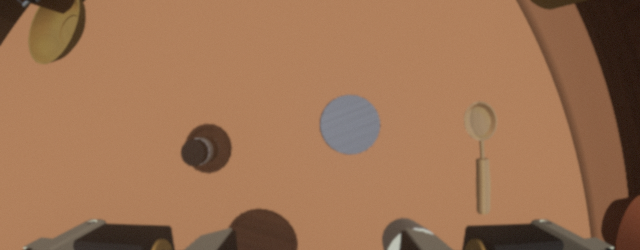

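move_arm(deltas=[{"x":0.04,"y":0.02,"z":0.02,"wx":0,"wy":0,"wz":0,"hand":1},{"x":0.0663,"y":0.033,"z":0.06,"wx":0,"wy":0,"wz":0,"hand":1},{"x":0.0663,"y":0.033,"z":0.11,"wx":0,"wy":0,"wz":0,"hand":1},{"x":0.0663,"y":0.033,"z":0.14,"wx":0,"wy":0,"wz":0,"hand":1},{"x":0.0663,"y":0.033,"z":0.17,"wx":0,"wy":0,"wz":0,"hand":1},{"x":0.0663,"y":0.033,"z":0.195,"wx":0,"wy":0,"wz":0,"hand":1},{"x":0.0663,"y":0.033,"z":0.204,"wx":0,"wy":0,"wz":0,"hand":1},{"x":0.0663,"y":0.033,"z":0.204,"wx":0,"wy":0,"wz":0,"hand":0.85}])

```text
time: 26.38
tool_pos: [0.6311, 0.2403, 0.0142]
tool_rot: [-3.141, 0.0, 1.049]
contact_force: [-0.2, 0.4, -0.1]
opening: 0.0856
```

move_arm(deltas=[{"x":0,"y":0,"z":0,"wx":0,"wy":0,"wz":0,"hand":0.7},{"x":0,"y":0,"z":0,"wx":0,"wy":0,"wz":0,"hand":0.6},{"x":0,"y":0,"z":0,"wx":0,"wy":0,"wz":0,"hand":0.6},{"x":0,"y":0,"z":0,"wx":0,"wy":0,"wz":0,"hand":0.6},{"x":0,"y":0,"z":-0.03,"wx":0,"wy":0,"wz":0,"hand":0.6},{"x":0,"y":0,"z":-0.07,"wx":0,"wy":0,"wz":0,"hand":0.6},{"x":0,"y":0,"z":-0.09,"wx":0,"wy":0,"wz":0,"hand":0.6},{"x":0,"y":0,"z":-0.09,"wx":0,"wy":0,"wz":0,"hand":0.6}], grip_force=25)

```text
time: 27.38
tool_pos: [0.6317, 0.2417, 0.1056]
tool_rot: [3.139, -0.002, 1.051]
contact_force: [-0.1, 0.1, -1.4]
opening: 0.0653
```

```bash
python3 - <<'E'
from h import *
plan(.461,.162,.11,60);s=monitor.observe();print(s['tool_pos'],s['opening'],s['contact_force'])
E
```

```text
d xyz [-0.154  -0.1085 -0.0049] yaw now 60.2 rot [ 0.1 -0.1  0.2] q6 0.77
[0.63170568 0.24165627 0.10563878] 0.06531358017682286 [-0.11372205  0.09353135 -1.38343188]
```

move_arm(deltas=[{"x":-0.02,"y":-0.014,"z":0,"wx":0,"wy":0,"wz":0,"hand":0.6},{"x":-0.06,"y":-0.042,"z":0,"wx":0,"wy":0,"wz":0,"hand":0.6},{"x":-0.105,"y":-0.074,"z":0,"wx":0,"wy":0,"wz":0,"hand":0.6},{"x":-0.143,"y":-0.101,"z":0,"wx":0,"wy":0,"wz":0,"hand":0.6},{"x":-0.154,"y":-0.1085,"z":0.015,"wx":0,"wy":0,"wz":0,"hand":0.6},{"x":-0.154,"y":-0.1085,"z":0.05,"wx":0,"wy":0,"wz":0,"hand":0.6},{"x":-0.154,"y":-0.1085,"z":0.073,"wx":0,"wy":0,"wz":0,"hand":0.6},{"x":-0.154,"y":-0.1085,"z":0.077,"wx":0,"wy":0,"wz":0,"hand":0.6}])

```text
time: 28.38
tool_pos: [0.4582, 0.1612, 0.0248]
tool_rot: [-3.137, 0.004, 1.05]
contact_force: [-0.8, -0.2, -1.2]
opening: 0.0653
```

move_arm(deltas=[{"x":0,"y":0,"z":0,"wx":0,"wy":0,"wz":0,"hand":0.6},{"x":0,"y":0,"z":0.003,"wx":0,"wy":0,"wz":0,"hand":0.6},{"x":0,"y":0,"z":0.006,"wx":0,"wy":0,"wz":0,"hand":0.6},{"x":0,"y":0,"z":0.0075,"wx":0,"wy":0,"wz":0,"hand":0.6},{"x":0,"y":0,"z":0.0075,"wx":0,"wy":0,"wz":0,"hand":0.6}])

```text
time: 29.0
tool_pos: [0.4605, 0.1616, 0.0204]
tool_rot: [3.141, -0.0, 1.05]
contact_force: [-2.4, -0.8, 5.6]
opening: 0.0656
```

move_arm(deltas=[{"x":0,"y":0,"z":-0.001,"wx":0,"wy":0,"wz":0,"hand":0.85},{"x":0,"y":0,"z":-0.001,"wx":0,"wy":0,"wz":0,"hand":0.92},{"x":0,"y":0,"z":-0.001,"wx":0,"wy":0,"wz":0,"hand":0.92},{"x":0,"y":0,"z":-0.03,"wx":0,"wy":0,"wz":0,"hand":0.92},{"x":0,"y":0,"z":-0.08,"wx":0,"wy":0,"wz":0,"hand":1},{"x":-0.02,"y":0.006,"z":-0.13,"wx":0,"wy":0,"wz":0,"hand":1},{"x":-0.06,"y":0.018,"z":-0.17,"wx":0,"wy":0,"wz":20,"hand":1},{"x":-0.11,"y":0.03,"z":-0.2,"wx":0,"wy":0,"wz":30,"hand":1}])

```text
time: 30.0
tool_pos: [0.4318, 0.0505, 0.2214]
tool_rot: [3.14, -0.002, 0.671]
contact_force: [0.1, -1.1, -1.2]
opening: 0.0918
```

```bash
python3 - <<'E'
from h import *
plan(.40,-.01,.28,0)
E
```

```text
d xyz [-0.0624  0.0277 -0.0586] yaw now 38.4 rot [ 0.1 -0.1 38.4] q6 0.84
```

move_arm(deltas=[{"x":-0.06,"y":0.028,"z":-0.058,"wx":0,"wy":0,"wz":38,"hand":1},{"x":-0.06,"y":0.028,"z":-0.058,"wx":0,"wy":0,"wz":38,"hand":1},{"x":-0.06,"y":0.028,"z":-0.058,"wx":0,"wy":0,"wz":38,"hand":1},{"x":-0.06,"y":0.028,"z":-0.058,"wx":0,"wy":0,"wz":38,"hand":1},{"x":-0.06,"y":0.028,"z":-0.058,"wx":0,"wy":0,"wz":38,"hand":1},{"x":-0.06,"y":0.028,"z":-0.058,"wx":0,"wy":0,"wz":38,"hand":1},{"x":-0.06,"y":0.028,"z":-0.058,"wx":0,"wy":0,"wz":38,"hand":1}])

```text
time: 30.88
tool_pos: [0.4023, -0.008, 0.2775]
tool_rot: [3.142, 0.0, 0.013]
contact_force: [1.1, -0.8, 0.4]
opening: 0.0917
```

```bash
python3 - <<'E'
from h import *
s=monitor.observe();print(s['time'],s['tool_pos'],s['tool_rot'],s['contact_force'])
p,im=shot('wrist','w9'); _,a=shot('side','sd9'); _,b=shot('scene','sc9')
cv2.imwrite('pics/x9.png',im[:240])
cv2.imwrite('pics/y9.png',np.vstack([cv2.resize(b[130:240,180:460],(784,308)),cv2.resize(a[135:315,220:420],(784//2*1,280))[:, :].repeat(1,0) if 0 else np.pad(cv2.resize(a[135:315,270:400],(208,288)),((0,0),(0,784-208),(0,0)))]))
E
```

```text
30.875 [ 0.40227174 -0.00803534  0.27750068] [3.14153472e+00 2.97961309e-04 1.34298251e-02] [ 1.05735332 -0.8497466   0.43464155]
```

View pics/x9.png

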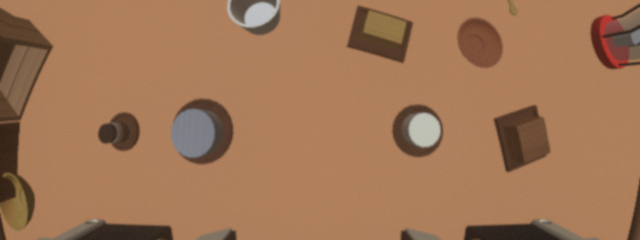

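View pics/sd9.png

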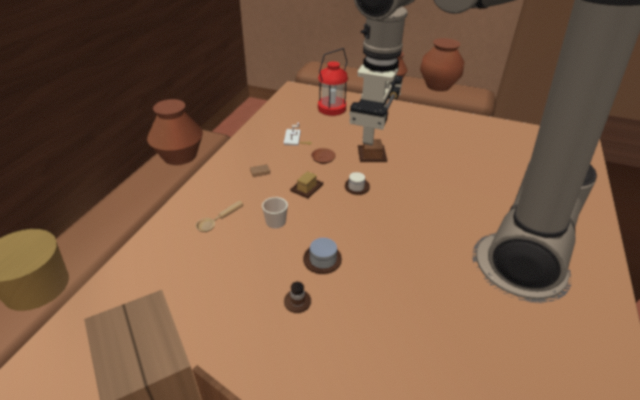

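All five stand in their trays. I'll check the offsets numerically from w9, using the top faces.

```bash
python3 - <<'E'
from h import *
p=viewer.camera_params('wrist'); im=cv2.imread('pics/w9.png'); hsv=cv2.cvtColor(im,cv2.COLOR_BGR2HSV); v=im.max(2)
T=dict(tin=(461,162),pot=(466,-147),case=(602,-90),box=(469,-331),jar=(470,302))
M=dict(tin=((hsv[...,1]<75)&(v>90),(193,133),.045),pot=((hsv[...,1]<75)&(v>130),(425,130),.041),
 case=(cv2.inRange(hsv,(15,100,118),(30,255,255))>0,(385,27),.041),box=((v>85)&(v<140),(530,141),.045),jar=((v<70),(108,132),.055))
for k,(m,s,z) in M.items():
    m=m.copy();m[215:]=0;l=cv2.connectedComponents(m.astype(np.uint8))[1];i=l[s[1],s[0]]
    if not i: print(k,'none',hsv[s[1],s[0]]);continue
    cs=max(cv2.findContours((l==i).astype(np.uint8),0,2)[0],key=cv2.contourArea)[:,0]
    w=np.array([onplane(p,a,z,True) for a in cs+0.])*1000;r=cv2.minAreaRect(w.astype(np.float32))
    print(k,np.round(r[0]),np.round(r[1]),round(r[2]),"off",np.round(np.array(r[0])-T[k]))
E
```

```text
tin [459. 161.] [66. 67.] 86 off [-2. -1.]
pot [ 466. -146.] [44. 46.] 3 off [0. 1.]
case [601. -91.] [52. 34.] 76 off [-1. -1.]
box [ 470. -309.] [83. 96.] 22 off [ 1. 22.]
jar [468. 297.] [32. 23.] 86 off [-2. -5.]
```

The box mask merged with its tray rim, so that one isn't settled. I'll zoom in with the last picture.

```bash
python3 - <<'E'
from h import *
a=cv2.resize(cv2.imread('pics/w9.png')[95:180,485:560],None,fx=5,fy=5,interpolation=2)
b=cv2.resize(cv2.imread('pics/sd9.png')[125:175,345:405],None,fx=6,fy=6,interpolation=2)
b=np.pad(b,((0,a.shape[0]-b.shape[0]),(0,0),(0,0)))
cv2.imwrite('pics/z9.png',cv2.convertScaleAbs(np.hstack([a,b]),alpha=1.6))
E
```

```text
(no output)
```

View pics/z9.png

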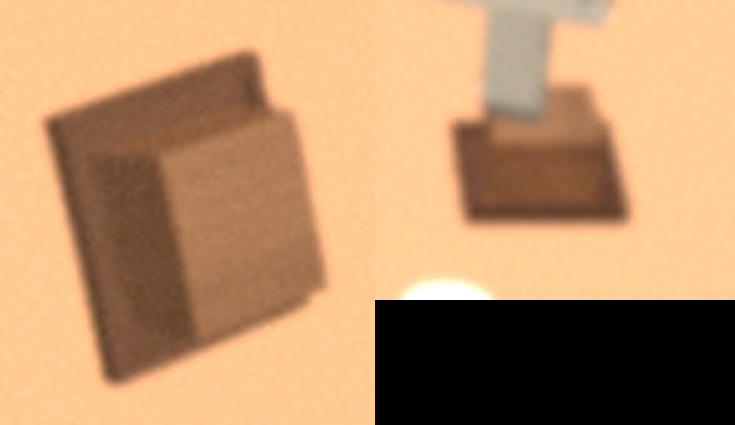

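```bash
python3 - <<'E'
from h import *
p=viewer.camera_params('wrist')
f=lambda q,z:np.array([onplane(p,(485+u/5,95+v/5),z,True) for u,v in q])*1000
B=f([(163,155),(290,112),(325,288),(195,340)],.045);T=f([(48,120),(252,52),(112,382)],.01)
print(B.round(),B.mean(0),np.hypot(*(np.roll(B,-1,0)-B).T),T.round(),(T[1]+T[2])/2, np.hypot(*(T[1:]-T[0]).T))
E
```

```text
[[ 484. -296.]
 [ 503. -347.]
 [ 451. -368.]
 [ 431. -314.]] [ 467.39456334 -330.94624024] [54.48916333 56.67459528 57.42007579 56.56077258] [[ 492. -275.]
 [ 524. -358.]
 [ 412. -308.]] [ 467.97711624 -333.17675514] [89.37322757 86.42864464]
```

Box offset is about 2 mm, and its top face at the assumed height measures 56–57 mm a side, so it sits flat on the floor. Handing in.

```bash
python3 -c "
from cell import robot
print(robot.hand_in())"
```

```text
the job is handed in; nothing more can be done
None
```

I took both piles apart and stood all five containers in their own trays. I set each one down until the wrist felt it touch the floor, then let go. The job was handed in at about 31 s of the 120 s, with the arm well clear.

My last check was a wrist-camera picture, measuring each top face against the tray centre. The limit is 15 mm:

| Container | Offset from tray centre |
|---|---|
| Tin | about 2 mm |
| Pot | about 1 mm |
| Case | about 1 mm |
| Square box | about 2 mm |
| Jar | about 5 mm |

- **Square box:** its first automatic measurement failed with an apparent 22 mm offset, because the colour mask merged the box with its tray rim. I measured it again from corners picked by hand, which gave the 2 mm.
- **Jar:** its measurement was partial, because the mask covered only part of the lid. The jar was let go within about 1 mm of the centre I had measured for its tray.
- **Fixed cameras:** the scene and side cameras disagreed by up to 10 mm on the tray positions. I used averages of the two, and wrist-camera readings agreed to within about 3 mm for every tray except the jar's, where the wrist masks failed.

The hand-in gave no verdict.

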